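# Advance the tube rack by one row with the hand wheel

### The arm

A 7-joint arm with a two-finger parallel gripper is mounted at the origin on the work surface. World frame = base frame: x ahead of the robot, y to its left, z up, the work surface at z = 0. Lengths are in m, angles in degrees, forces in N, time in s.
With the tool pointing down it reaches from about 0.425 to 0.875 m from the base axis. Payload 4.7 kg.
Tool frame: the origin (TCP) lies midway between the tips of the shut fingers; the grasp point (between the pads) lies 19 mm behind it; z points along the fingers, y is the line along which they close (so a half turn about z gives the same grasp; the last joint's range is limited). The gripper opens to 87 mm and grips with 3 to 60 N. Pads are 19 mm wide; open, the fingers measure 117 mm over their backs; the gripper's body (75 mm by 190 mm) begins 51 mm behind the grasp point.
Start: joints at [-72.588, 18.392, -4.016, 83.108, 1.295, 78.541, -3.26], TCP at [0.186, 0.623, 0.223] pointing down, gripper open.
Joint ranges: [-163.93, 163.93], [-17.29, 119.83], [-79.2, 71.16], [3.27, 140.29], [-89.18, 269.18], [5.43, 117.66], [-154.24, 154.24]. Speed limits (degrees/s): [147.25, 147.25, 180, 180, 180, 180, 180].

### API

Orientations are given as [roll, pitch, yaw] about the fixed x, y, z axes, in that order (R = Rz(yaw) Ry(pitch) Rx(roll)).
In Python, from cell import env gives the robot as it stands. The module is installed in compiled form; this text tells all that it offers.
- The arm moves only by the tool send_rows, never from a script. Its argument "series" is a list of rows, each an object with "travel": the shift along the tool's x, y, z in cm, a list of three; "dr": the turn, a rotation vector about the tool's x, y, z in degrees, a list of three; "claw": the finger opening in cm, from 0 to 8.7. In form: [{"travel": [tx, ty, tz], "dr": [wx, wy, wz], "claw": claw}, ...]. A call has 1 to 12 rows; each row is the pose to reach, as a shift and turn from the pose commanded when the call began, along the tool's axes at that moment; what a row does not reach only later rows make up. A row lasts 1/12 s, in which the tool goes at most 41.7 mm and 7.16 degrees, less where a joint would pass 70% of its speed; a pose out of reach is approached as far as the arm can. A call with a gripper value outside its range is refused whole. The fingers move at their own pace and stop on an object; "grip_force" is the grip in N (left out, the last holds). Time passes only in rows, so rows that repeat a pose let the fingers close. It gives the time, the measured TCP pose, the force and the opening at its end, in the units of the state.
- env.get_obs(): the state, without advancing time (a new reading comes with each control period).
- env.read_camera(name): name is "scene" or "top" or "wrist"; returns the picture (420x560x3 uint8, blue, green, red); there is no depth.
- env.calibration(name): a dict with "fx", "fy", "cx", "cy" (pixels), "cam_to_world" (4x4, takes a point from camera to world coordinates). Camera axes: x right, y down, z forward; pixel columns grow to the right and rows downward; lengths in m; the calibration is good to about 2 mm. A picture is of the moment at which its call begins: read the wrist's pose just before it. calibration takes no time and is no camera call; for the wrist camera it gives the pose at the moment of the call.
- env.sign_off(): hands the job in, once; it reports no verdict.
The state is a dict: "time_s": time; "qpos": joint angles; "joint_velocities": joint speeds; "effort": joint torques, N m; "tool_pos": TCP position; "tool_rot": TCP orientation; "force": force on the tool from outside, world axes, zero at the start; "wrist_torque": the same for the moment, N m; "grip_width": finger opening in m.
Only numpy, scipy, OpenCV 4.12 (cv2) and the standard library are available. Lean on these libraries where they do the work, as an engineer would, in place of code of your own. Each camera call takes 0.05 s, during which the arm holds its last target. There are 200 camera calls.

### The job

Move the tube rack on by one row: with a fingertip or the side of the fingers, push the hand wheel round by its blue spoke handle through exactly one full turn, clockwise as seen from above, until its white mark and handle stand at the yellow pointer again, without running on into a second turn. Only push: do not grip the handle or pull the wheel up, and leave everything else on the bench where it stands. Finish with the hand clear of the wheel.

Things in the scene. Friction and masses are not known exactly. Their poses are not given: they have to be found in the camera images.
- stepper: Tube stepper fixed to the bench, at an angle that varies. Origin: on the bench top exactly under the wheel's vertical axis; z up. White drive housing 200 (its x) by 180 (its y) mm, 72 mm high, centred on the origin; the hand wheel lies flat on it. The track with the tube rack runs to its +y, 160 mm wide, as far as 325 mm from the axis.
- bridge (a point): Middle of the top of the aluminium filling bridge that spans the track, 210 mm along the stepper's +y from the wheel's axis; 137 mm above the bench (caps on it reach 145 mm), the bridge 154 mm wide.
- pointer (a point): Inner tip of the fixed yellow pointer on the housing, 79 mm from the wheel's axis on the stepper's -x side, top at height 96 mm. It stands just outside the rim and reaches outward to 99 mm.
- hub (a point): Centre of the top of the wheel's hub, on its axis, 101 mm above the bench (a small steel cap there reaches 104 mm). Hub 36 mm across. Rim of the black wheel: 154 mm across outside, 14 mm thick, its top 98 mm above the bench; three spokes no higher.
- wheel (a joint): Angle of the flat black hand wheel about its vertical axis, rad: 0 at the start, growing CLOCKWISE seen from above; one turn is 6.283. Range -0.25 to 9.4, with no stop or click at one turn. No spring: friction (about 0.1 Nm, some 2 N at the handle) leaves it where it is let go. A white mark on the rim beside the handle points at the yellow pointer at 0 and after each full turn.
- handle: The blue upright handle on one spoke of the wheel: a plain round post 20 mm in diameter, 50 mm tall, 52 mm from the wheel's axis. It goes round with the wheel, and is a sleeve that also spins freely on its own pin (so its yaw means nothing). Origin: centre of its foot, 99 mm above the bench. At the start and after a full turn it stands in line with the yellow pointer.
- handle_top (a point): Centre of the blue handle's top, 149 mm above the bench.
- wheel_lift (a joint): How far the wheel is pulled up off its gear, m: 0 seated; up to 0.012. A spring and its weight, about 8 N, keep it down; pushing it sideways does not lift it.
- rack (a joint): Travel of the blue tube rack along the track towards the stepper's +y, m: 0 at the start. The wheel drives it: 0.020 (one row of tubes) per clockwise turn. Rack 96 x 112 mm, its tubes' caps reach 86 mm above the bench.
- pot_red: Bystander, loose: specimen pot with red cap, 56 mm across, 65 mm tall. Origin: centre of its underside.
- pot_yellow: Bystander, loose: specimen pot with yellow cap, 56 mm across, 65 mm tall. Origin: centre of its underside.
- dish: Bystander, loose: clear round culture dish, 90 mm across, 18 mm tall. Origin: centre of its underside.
- wash_bottle: Bystander, loose: white wash bottle with blue cap, 64 mm across, 130 mm tall. Origin: centre of its underside.
- beaker: Bystander, loose: glass beaker, 70 mm across, 85 mm tall. Origin: centre of its underside.
- tip_box: Bystander, loose: green box, 120 x 85 x 55 mm. Origin: centre of its underside.
- tray: Bystander, loose: shallow steel tray, 160 x 120 x 35 mm. Origin: centre of its underside.

How it is judged:
By the outcome, as a careful person would: the job done as asked, in the order asked, and still so for the second after the job is handed in, with the robot touching nothing.
It also fails if it takes over 51 s, if anything falls off the work surface, if the arm or the gripper's body presses on something with over 40 N, if the wrist force passes 120 N, or if a joint passes its speed limit or range.

## Working session

There is one attempt and no reset: what is moved stays moved. The work goes in short steps, Python scripts to look and compute and a tool call to move; the robot and the scene stay as the last step left them, time stands still between calls to the robot, and variables do not carry over. Pictures are saved under pics/ and viewed, on a budget of 10 in all, crops included, one or two more only if the job needs it, and the job is handed in when it is done.

Besides the shell and the picture viewer there is one more tool, called in YAML: its name, and indented under it one key for each argument. send_rows: Moves the arm, as the interface text tells. Its arguments: {"type":"object","properties":{"series":{"type":"array"},"grip_force":{"type":"number"}},"required":["series"]}

```bash
mkdir -p pics
python3 - <<'E'
from cell import env
import cv2
o=env.get_obs();print(o['time_s'],o['tool_pos'],o['tool_rot'],o['force'],o['grip_width'])
for n in('top','scene'):
    cv2.imwrite(f'pics/{n}0.png',env.read_camera(n)); c=env.calibration(n);print(n,c)
E
```

```text
0.0 [0.18564672 0.62234083 0.22146411] [-1.79891664e+02  6.89458808e-03  1.63397477e+02] [-0.12936547  0.30435237 -0.18336403] 0.08669808001203656
top {'fx': 419.05129568751926, 'fy': 419.05129568751926, 'cx': 280.4367891028376, 'cy': 213.45530690826567, 'cam_to_world': array([[ 0.02773023, -0.98051954,  0.1944543 ,  0.34135013],
       [-0.99958913, -0.02861136, -0.00172361,  0.00841355],
       [ 0.00725363, -0.19432661, -0.98091006,  1.29236684],
       [ 0.        ,  0.        ,  0.        ,  1.        ]])}
scene {'fx': 388.8152955789299, 'fy': 388.8152955789299, 'cx': 274.02469066294583, 'cy': 212.53190277742038, 'cam_to_world': array([[-2.36512645e-01,  5.84287956e-01, -7.76317817e-01,
         1.45526750e+00],
       [ 9.71627501e-01,  1.41133066e-01, -1.89793196e-01,
         2.34205016e-01],
       [-1.32976518e-03, -7.99180231e-01, -6.01090002e-01,
         7.86756232e-01],
       [ 0.00000000e+00,  0.00000000e+00,  0.00000000e+00,
         1.00000000e+00]])}
```

View pics/top0.png

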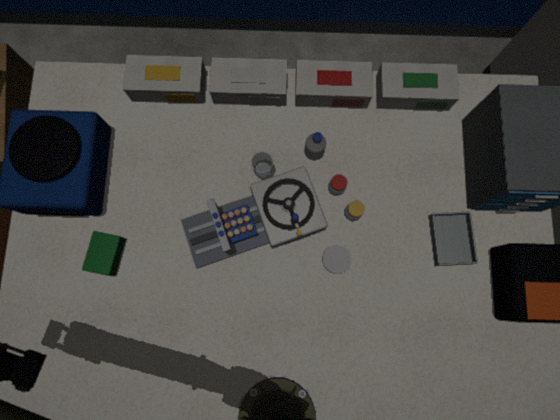

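View pics/scene0.png

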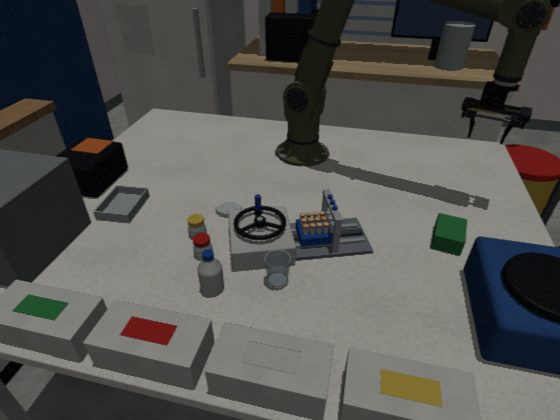

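The top view shows the wheel centred near (288,203), its blue handle near (295,217), and the yellow pointer near (299,232). The track runs left. The scene view shows the handle upright at about (258,205) on the camera-far side of the hub, with the bystanders clear above wheel height. Next I'll measure these by ray casting.

```bash
cat > h.py <<'E'
import numpy as np,cv2
from cell import env
def cast(c,uv,z):
    uv=np.atleast_2d(uv);T=c['cam_to_world']
    d=np.c_[(uv[:,0]-c['cx'])/c['fx'],(uv[:,1]-c['cy'])/c['fy'],np.ones(len(uv))]@T[:3,:3].T
    return T[:3,3]+d*((z-T[2,3])/d[:,2])[:,None]
def blobs(m,amin=4):
    n,_,s,ce=cv2.connectedComponentsWithStats(m.astype(np.uint8))
    return [(s[i].tolist(),ce[i].round(1).tolist()) for i in range(1,n) if s[i][4]>=amin]
def circ(p):
    A=np.c_[2*p[:,:2],np.ones(len(p))];s=np.linalg.lstsq(A,(p[:,:2]**2).sum(1),rcond=None)[0]
    return s[:2],np.sqrt(s[2]+s[0]**2+s[1]**2)
E
python3 - <<'E'
from h import *
c=env.calibration('top');im=cv2.imread('pics/top0.png');x0,y0=240,160
cr=im[y0:250,x0:335];hsv=cv2.cvtColor(cr,cv2.COLOR_BGR2HSV);H,S,V=cv2.split(hsv)
off=np.array([x0,y0])
for n,m in(('blue',(H>100)&(H<130)&(S>120)),('yel',(H>12)&(H<35)&(S>100)&(V>90))):
    for s,ce in blobs(m):print(n,s,np.array(ce)+off)
m=(V<75)&(S<130)
n,l,s,ce=cv2.connectedComponentsWithStats(m.astype(np.uint8))
i=[k for k in range(1,n)]; i.sort(key=lambda k:-s[k][4])
for k in i[:3]:print('dark',s[k],ce[k]+off)
k=l[203-y0-22:203-y0+0,288-x0].max()
cs,_=cv2.findContours((l==k).astype(np.uint8),cv2.RETR_EXTERNAL,cv2.CHAIN_APPROX_NONE)
p=max(cs,key=len)[:,0]+off
# black rim outline: robust to odd pixels
w=cast(c,p,.095);
for _ in range(4):
    o,r=circ(w);e=abs(np.hypot(*(w[:,:2]-o).T)-r);w=w[e<max(.003,1.5*e.std())]
print('wheel',o,r,len(p),len(w))
cv2.imwrite('pics/crop0.png',cv2.resize(cr,None,fx=6,fy=6,interpolation=cv2.INTER_NEAREST))
im=cv2.imread('pics/scene0.png');H,S,V=cv2.split(cv2.cvtColor(im,cv2.COLOR_BGR2HSV))
for s,ce in blobs(((H>100)&(H<130)&(S>120))[185:225,235:285]):print('scene blue',s,np.array(ce)+[235,185])
E
```

```text
blue [0, 45, 18, 35, 146] [248.6 227.5]
blue [0, 54, 5, 4, 13] [242.2 215.2]
blue [52, 54, 6, 6, 28] [294.5 216.5]
blue [0, 62, 8, 5, 17] [243.8 224. ]
yel [1, 67, 5, 5, 17] [242.9 229.1]
yel [57, 68, 5, 7, 20] [298.8 231.6]
dark [  22   18   53   53 1130] [287.8619469  202.86371681]
dark [  0  32  86  58 829] [262.99879373 228.89022919]
dark [ 12   0  24  20 227] [264.00881057 168.62114537]
wheel [ 0.60952788 -0.0154529 ] 0.07576226011421039 155 145
scene blue [19, 10, 8, 17, 82] [257.4 203.3]
```

View pics/crop0.png

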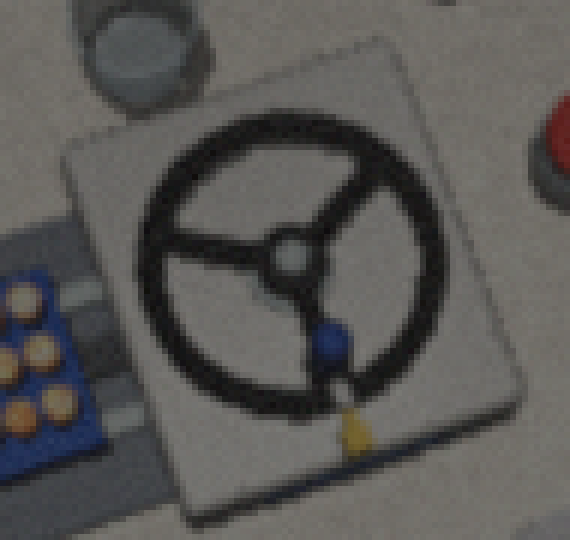

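The crop shows the black ring and hub cleanly. The handle is at crop (330,340), i.e. (295,217). The white mark (345,393) and yellow pointer (355,430) line up with it, and the fitted radius of 75.8 mm is close to the given 77 mm. Now I'll compute the angles and plan the circle.

```bash
cat >> h.py <<'E'
O=np.array([0.6095,-0.0155])
def totool(p,o=None):
    "world point -> tool-axis shift in cm from measured pose"
    from scipy.spatial.transform import Rotation as R
    o=o or env.get_obs();M=R.from_euler('xyz',o['tool_rot'],degrees=True).as_matrix()
    return (M.T@(np.array(p)-o['tool_pos'])*100).round(2)
E
python3 - <<'E'
from h import *
c=env.calibration('top')
for n,uv,z in(('handle',(295.0,217),.140),('pointer',(298.8,231.6),.094),('hub',(288.3,203),.101)):
    w=cast(c,uv,z)[0];d=w[:2]-O;print(n,w,np.hypot(*d),np.degrees(np.arctan2(d[1],d[0])))
a=np.radians(198+50)
print(env.get_obs()['time_s'],totool([*(O+.07*np.array([np.cos(a),np.sin(a)])),.2]), totool([.58,.3,.22]))
E
```

```text
handle [ 0.56087067 -0.03464517  0.14      ] 0.0522623074154703 -158.51064401550414
pointer [ 0.52699703 -0.04825147  0.094     ] 0.08876597686394064 -158.3482481575362
hub [ 0.60923103 -0.01571635  0.101     ] 0.00034518059148322877 -141.18777312449728
0.1 [-58.19 -55.99   2.26] [-47.   -19.63   0.2 ]
```

send_rows:
  series:
    - {"travel": [-4, -1.67, 0], "dr": [0, 0, 5], "claw": 0}
    - {"travel": [-8, -3.3, 0], "dr": [0, 0, 10], "claw": 0}
    - {"travel": [-12, -5, 0], "dr": [0, 0, 15], "claw": 0}
    - {"travel": [-16, -6.7, 0], "dr": [0, 0, 20], "claw": 0}
    - {"travel": [-20, -8.3, 0], "dr": [0, 0, 25], "claw": 0}
    - {"travel": [-24, -10, 0], "dr": [0, 0, 30], "claw": 0}
    - {"travel": [-28, -11.7, 0], "dr": [0, 0, 35], "claw": 0}
    - {"travel": [-32, -13.3, 0], "dr": [0, 0, 40], "claw": 0}
    - {"travel": [-36, -15, 0], "dr": [0, 0, 45], "claw": 0}
    - {"travel": [-40, -16.7, 0], "dr": [0, 0, 50], "claw": 0}
    - {"travel": [-44, -18.4, 0], "dr": [0, 0, 52], "claw": 0}
    - {"travel": [-47, -19.6, 0], "dr": [0, 0, 52], "claw": 0}

```text
time_s: 1.1
tool_pos: [0.574, 0.305, 0.2223]
tool_rot: [-180.0, 0.0, 111.3]
force: [0.4, 0.2, 0.5]
grip_width: 0.015
```

Run:
```python
from h import *
o=env.get_obs();print(o['time_s'],o['tool_pos'],o['tool_rot'],o['qpos'],o['grip_width'])
a=np.radians(201.6+50)
print(totool([*(O+.062*np.array([np.cos(a),np.sin(a)])),.2]))
```

```text
1.1 [0.57398071 0.30495832 0.22228214] [-1.79972968e+02  3.12718754e-03  1.11313180e+02] [-44.07672328  18.62047026  17.59503525  83.81442523  -5.65312
  78.46220976  -4.89991834] 0.014973765451585594
[-35.91 -12.3    2.24]
```

send_rows:
  series:
    - {"travel": [-3.6, -1.2, 0], "dr": [0, 0, 0], "claw": 0}
    - {"travel": [-7.2, -2.5, 0], "dr": [0, 0, 0], "claw": 0}
    - {"travel": [-10.8, -3.7, 0], "dr": [0, 0, 0], "claw": 0}
    - {"travel": [-14.4, -4.9, 0], "dr": [0, 0, 0], "claw": 0}
    - {"travel": [-18, -6.2, 0], "dr": [0, 0, 0], "claw": 0}
    - {"travel": [-21.6, -7.4, 0], "dr": [0, 0, 0], "claw": 0}
    - {"travel": [-25.2, -8.6, 0], "dr": [0, 0, 0], "claw": 0}
    - {"travel": [-28.8, -9.9, 0.5], "dr": [0, 0, 0], "claw": 0}
    - {"travel": [-32.4, -11.1, 1], "dr": [0, 0, 0], "claw": 0}
    - {"travel": [-35.5, -12.2, 2], "dr": [0, 0, 0], "claw": 0}
    - {"travel": [-35.9, -12.3, 2.2], "dr": [0, 0, 0], "claw": 0}
    - {"travel": [-35.9, -12.3, 2.2], "dr": [0, 0, 0], "claw": 0}

```text
time_s: 2.1
tool_pos: [0.5882, -0.0762, 0.1994]
tool_rot: [-179.9, 0.0, 111.0]
force: [-0.1, 0.9, 0.2]
grip_width: 0.0003
```

Run:
```python
from h import *
o=env.get_obs();print(o['time_s'],o['tool_pos'],o['tool_rot'],o['qpos'],o['grip_width'])
a=np.radians(201.6+50)
print(totool([*(O+.056*np.array([np.cos(a),np.sin(a)])),.118]))
cv2.imwrite('pics/top1.png',cv2.resize(env.read_camera('top')[130:270,200:380],None,fx=4,fy=4))
```

```text
2.1 [ 0.58820079 -0.07623759  0.19942121] [-1.79861437e+02  1.24725500e-02  1.11043819e+02] [-20.81023532  13.06861584  29.90403306  94.3588912   -6.63673939
  74.47853043  31.28844885] 0.0003027363719253725
[0.58 0.63 8.14]
```

View pics/top1.png

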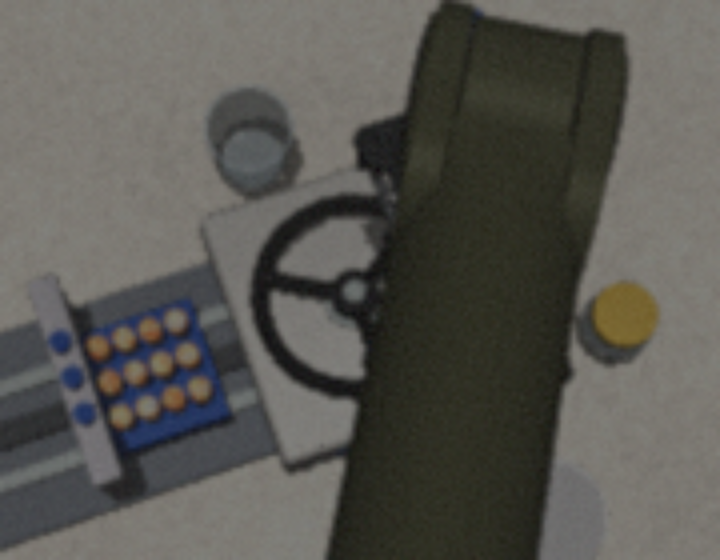

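The top view shows the arm covering the handle, but the rack, pots and beaker are all undisturbed. I'll descend behind the handle and compute the circle rows.

send_rows:
  series:
    - {"travel": [0.3, 0.3, 3.5], "dr": [0, 0, 0], "claw": 0}
    - {"travel": [0.6, 0.6, 6.5], "dr": [0, 0, 0], "claw": 0}
    - {"travel": [0.6, 0.6, 8.1], "dr": [0, 0, 0], "claw": 0}
    - {"travel": [0.6, 0.6, 8.1], "dr": [0, 0, 0], "claw": 0}

```text
time_s: 2.48
tool_pos: [0.5901, -0.061, 0.1153]
tool_rot: [-179.6, -0.2, 111.6]
force: [-0.4, 0.4, -0.1]
grip_width: 0.0002
```

```bash
cat >> h.py <<'E'
def plan(a0,step,n,r=.0555,z=.118):
    o=env.get_obs();print(o['time_s'],o['tool_pos'],o['tool_rot'][2],o['force'])
    for k in range(1,n+1):
        a=np.radians(a0-k*step);t=totool([*(O+r*np.array([np.cos(a),np.sin(a)])),z],o)
        print(f'{a0-k*step:.0f}: {t[0]:.1f}, {t[1]:.1f}, {t[2]:.1f}')
E
python3 -c "
from h import *
plan(251.6,10,12)"
```

```text
2.4833 [ 0.59011761 -0.06104657  0.11529524] 111.64416254422189 [-0.38017255  0.44041446 -0.11082921]
242: -0.0, -0.8, -0.3
232: 0.8, -1.3, -0.3
222: 1.6, -1.7, -0.2
212: 2.6, -2.0, -0.2
202: 3.5, -2.1, -0.2
192: 4.5, -2.0, -0.2
182: 5.4, -1.7, -0.2
172: 6.3, -1.3, -0.2
162: 7.1, -0.8, -0.2
152: 7.8, -0.1, -0.2
142: 8.3, 0.7, -0.2
132: 8.7, 1.6, -0.2
```

send_rows:
  series:
    - {"travel": [0, -0.6, -0.2], "dr": [0, 0, 0], "claw": 0}
    - {"travel": [0, -0.6, -0.2], "dr": [0, 0, 0], "claw": 0}
    - {"travel": [0, -0.6, -0.2], "dr": [0, 0, 0], "claw": 0}
    - {"travel": [0, -0.6, -0.2], "dr": [0, 0, 0], "claw": 0}
    - {"travel": [0, -0.6, -0.2], "dr": [0, 0, 0], "claw": 0}

```text
time_s: 2.9
tool_pos: [0.5881, -0.0669, 0.1229]
tool_rot: [179.9, 0.0, 111.4]
force: [-0.3, -0.0, -0.4]
grip_width: 0.0007
```

```bash
python3 -c "
from h import *
plan(251.6,10,12)"
```

```text
2.9 [ 0.5880506  -0.06691409  0.12294205] 111.39578568671156 [-0.27309549 -0.00114064 -0.42744911]
242: 0.4, -0.4, 0.5
232: 1.2, -0.9, 0.5
222: 2.1, -1.3, 0.5
212: 3.0, -1.6, 0.5
202: 4.0, -1.7, 0.5
192: 5.0, -1.6, 0.5
182: 5.9, -1.4, 0.5
172: 6.8, -0.9, 0.5
162: 7.6, -0.4, 0.5
152: 8.2, 0.3, 0.5
142: 8.8, 1.1, 0.5
132: 9.2, 1.9, 0.5
```

send_rows:
  series:
    - {"travel": [0.4, -0.4, 0.3], "dr": [0, 0, 0], "claw": 0}
    - {"travel": [1.2, -0.9, 0.3], "dr": [0, 0, 0], "claw": 0}
    - {"travel": [2.1, -1.3, 0.3], "dr": [0, 0, 0], "claw": 0}
    - {"travel": [3.0, -1.6, 0.3], "dr": [0, 0, 0], "claw": 0}
    - {"travel": [4.0, -1.7, 0.3], "dr": [0, 0, 0], "claw": 0}
    - {"travel": [5.0, -1.6, 0.3], "dr": [0, 0, 0], "claw": 0}
    - {"travel": [5.9, -1.4, 0.3], "dr": [0, 0, 0], "claw": 0}
    - {"travel": [6.8, -0.9, 0.3], "dr": [0, 0, 0], "claw": 0}
    - {"travel": [7.6, -0.4, 0.3], "dr": [0, 0, 0], "claw": 0}
    - {"travel": [7.6, -0.4, 0.3], "dr": [0, 0, 0], "claw": 0}

```text
time_s: 3.73
tool_pos: [0.556, 0.0065, 0.1184]
tool_rot: [180.0, -0.1, 111.6]
force: [-0.6, 0.9, 1.0]
grip_width: 0.0009
```

```bash
python3 -c "
from h import *
cv2.imwrite('pics/top2.png',cv2.resize(env.read_camera('scene')[150:300,170:370],None,fx=4,fy=4))
plan(161.6,10,12)"
```

```text
3.7833 [0.55612664 0.00514381 0.11848083] 111.5887122717401 [ 0.57962171 -0.52544161  0.18682682]
152: 0.4, 0.6, 0.1
142: 0.9, 1.4, 0.1
132: 1.3, 2.3, 0.1
122: 1.6, 3.2, 0.1
112: 1.7, 4.2, 0.1
102: 1.6, 5.2, 0.1
92: 1.3, 6.1, 0.1
82: 0.9, 7.0, 0.1
72: 0.4, 7.8, 0.1
62: -0.3, 8.4, 0.1
52: -1.1, 9.0, 0.1
42: -2.0, 9.4, 0.1
```

View pics/top2.png

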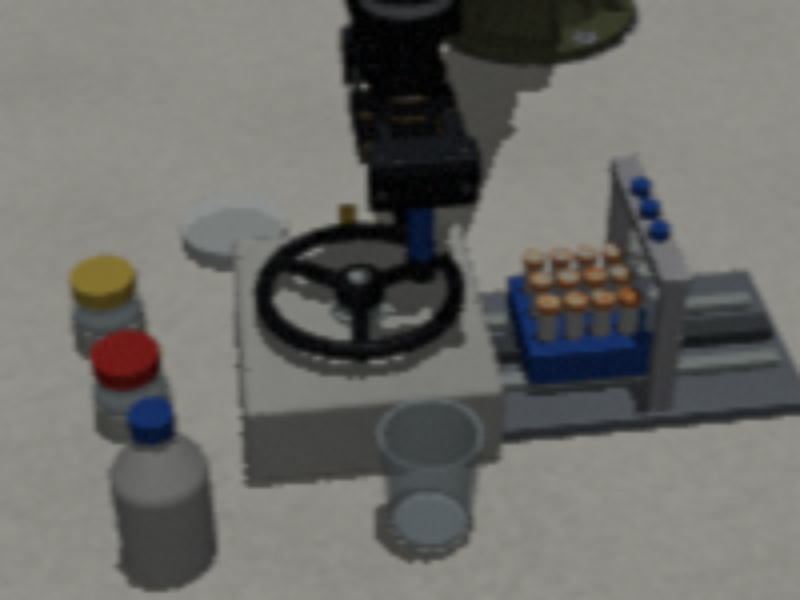

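The handle is now at crop (420,235), well past the pointer at (348,213), with the fingers behind it. The wheel is seated and the bystanders haven't moved. Continuing.

send_rows:
  series:
    - {"travel": [0.4, 0.6, 0], "dr": [0, 0, 0], "claw": 0}
    - {"travel": [0.9, 1.4, 0], "dr": [0, 0, 0], "claw": 0}
    - {"travel": [1.3, 2.3, 0], "dr": [0, 0, 0], "claw": 0}
    - {"travel": [1.6, 3.2, 0], "dr": [0, 0, 0], "claw": 0}
    - {"travel": [1.7, 4.2, 0], "dr": [0, 0, 0], "claw": 0}
    - {"travel": [1.6, 5.2, 0], "dr": [0, 0, 0], "claw": 0}
    - {"travel": [1.3, 6.1, 0], "dr": [0, 0, 0], "claw": 0}
    - {"travel": [0.9, 7.0, 0], "dr": [0, 0, 0], "claw": 0}
    - {"travel": [0.4, 7.8, 0], "dr": [0, 0, 0], "claw": 0}
    - {"travel": [-0.3, 8.4, 0], "dr": [0, 0, 0], "claw": 0}
    - {"travel": [-1.1, 9.0, 0], "dr": [0, 0, 0], "claw": 0}
    - {"travel": [-1.1, 9.0, 0], "dr": [0, 0, 0], "claw": 0}

```text
time_s: 4.78
tool_pos: [0.646, 0.0235, 0.1188]
tool_rot: [179.9, 0.1, 111.3]
force: [-1.0, 0.9, -0.6]
grip_width: 0.0008
```

```bash
python3 -c "
from h import *
plan(51.6,10,12)"
```

```text
4.7833 [0.64600361 0.02348698 0.11875281] 111.32436821209888 [-0.96730858  0.88152614 -0.60031525]
42: -0.4, 0.4, 0.1
32: -1.3, 0.6, 0.1
22: -2.3, 0.7, 0.1
12: -3.2, 0.7, 0.1
2: -4.2, 0.4, 0.1
-8: -5.1, 0.0, 0.1
-18: -5.8, -0.6, 0.1
-28: -6.5, -1.2, 0.1
-38: -7.1, -2.0, 0.1
-48: -7.5, -2.9, 0.1
-58: -7.8, -3.8, 0.1
-68: -7.8, -4.8, 0.1
```

send_rows:
  series:
    - {"travel": [-0.4, 0.4, 0], "dr": [0, 0, 0], "claw": 0}
    - {"travel": [-1.3, 0.6, 0], "dr": [0, 0, 0], "claw": 0}
    - {"travel": [-2.3, 0.7, 0], "dr": [0, 0, 0], "claw": 0}
    - {"travel": [-3.2, 0.7, 0], "dr": [0, 0, 0], "claw": 0}
    - {"travel": [-4.2, 0.4, 0], "dr": [0, 0, 0], "claw": 0}
    - {"travel": [-5.1, 0, 0], "dr": [0, 0, 0], "claw": 0}
    - {"travel": [-5.8, -0.6, 0], "dr": [0, 0, 0], "claw": 0}
    - {"travel": [-6.5, -1.2, 0], "dr": [0, 0, 0], "claw": 0}
    - {"travel": [-7.1, -2.0, 0], "dr": [0, 0, 0], "claw": 0}
    - {"travel": [-7.5, -2.9, 0], "dr": [0, 0, 0], "claw": 0}
    - {"travel": [-7.8, -3.8, 0], "dr": [0, 0, 0], "claw": 0}
    - {"travel": [-7.8, -3.8, 0], "dr": [0, 0, 0], "claw": 0}

```text
time_s: 5.78
tool_pos: [0.6346, -0.0645, 0.1189]
tool_rot: [-179.9, 0.0, 111.2]
force: [-0.2, -1.5, 0.4]
grip_width: 0.0005
```

```bash
python3 -c "
from h import *
cv2.imwrite('pics/s3.png',cv2.resize(env.read_camera('scene')[150:300,170:370],None,fx=4,fy=4))
plan(-58.4,7,12)"
```

```text
5.8333 [ 0.63508389 -0.06345444  0.11874568] 111.2762199652257 [ 0.55759494 -0.38291316  0.11190809]
-65: -0.1, -0.3, 0.1
-72: -0.1, -1.0, 0.1
-79: -0.1, -1.7, 0.1
-86: 0.1, -2.3, 0.1
-93: 0.3, -3.0, 0.1
-100: 0.7, -3.6, 0.1
-107: 1.1, -4.1, 0.1
-114: 1.5, -4.6, 0.1
-121: 2.0, -5.1, 0.1
-128: 2.6, -5.4, 0.1
-135: 3.2, -5.7, 0.1
-142: 3.8, -6.0, 0.1
```

View pics/s3.png

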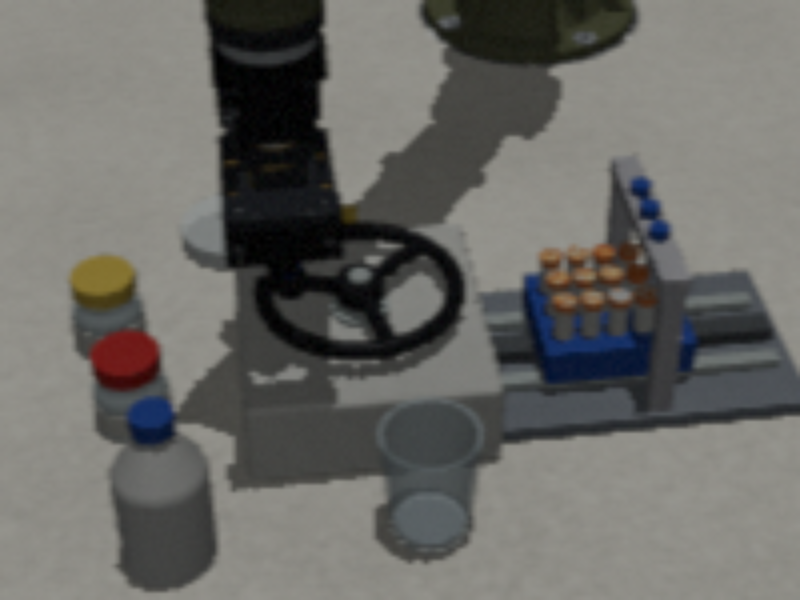

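The rack has advanced. The wheel's handle spoke is at crop (290,282), about 3/4 of a turn done. I'll go on more slowly and stop short of the mark.

send_rows:
  series:
    - {"travel": [-0.1, -0.3, 0], "dr": [0, 0, 0], "claw": 0}
    - {"travel": [-0.1, -1.0, 0], "dr": [0, 0, 0], "claw": 0}
    - {"travel": [-0.1, -1.7, 0], "dr": [0, 0, 0], "claw": 0}
    - {"travel": [0.1, -2.3, 0], "dr": [0, 0, 0], "claw": 0}
    - {"travel": [0.3, -3.0, 0], "dr": [0, 0, 0], "claw": 0}
    - {"travel": [0.7, -3.6, 0], "dr": [0, 0, 0], "claw": 0}
    - {"travel": [0.9, -3.85, 0], "dr": [0, 0, 0], "claw": 0}
    - {"travel": [1.1, -4.1, 0], "dr": [0, 0, 0], "claw": 0}
    - {"travel": [1.3, -4.35, 0], "dr": [0, 0, 0], "claw": 0}
    - {"travel": [1.5, -4.6, 0], "dr": [0, 0, 0], "claw": 0}
    - {"travel": [1.5, -4.6, 0], "dr": [0, 0, 0], "claw": 0}
    - {"travel": [1.5, -4.6, 0], "dr": [0, 0, 0], "claw": 0}

```text
time_s: 6.83
tool_pos: [0.5879, -0.0642, 0.1184]
tool_rot: [-180.0, -0.0, 111.4]
force: [0.1, -0.8, 1.0]
grip_width: 0.0002
```

```bash
python3 -c "
from h import *
a=env.read_camera('scene')[170:270,200:330];b=env.read_camera('wrist')
cv2.imwrite('pics/s4.png',np.hstack([cv2.resize(a,(420*130//100*7//10,294)),cv2.resize(b,(392,294))]))
o=env.get_obs();d=o['tool_pos'][:2]-O;print(np.hypot(*d),np.degrees(np.arctan2(d[1],d[0])))
plan(-114.4,4,6)"
```

```text
0.05313764228035419 -113.79982473469086
6.9333 [ 0.5880567  -0.06411887  0.11835769] 111.40787740927023 [ 0.84780007  0.83129064 -0.02144864]
-118: 0.2, -0.5, 0.0
-122: 0.5, -0.7, 0.0
-126: 0.8, -0.9, 0.0
-130: 1.1, -1.1, 0.0
-134: 1.5, -1.3, 0.0
-138: 1.8, -1.4, 0.0
```

View pics/s4.png

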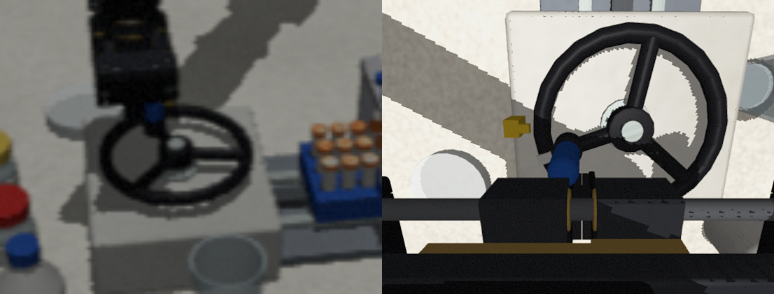

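The left panel (scene) shows the handle near the fingers, just short of the pointer. The right panel (wrist) shows the pointer at about (517,127), the hub (630,130), the handle (568,150) and the white mark (545,156), so the wrist view can measure the remaining angle.

send_rows:
  series:
    - {"travel": [0.2, -0.5, 0], "dr": [0, 0, 0], "claw": 0}
    - {"travel": [0.35, -0.6, 0], "dr": [0, 0, 0], "claw": 0}
    - {"travel": [0.5, -0.7, 0], "dr": [0, 0, 0], "claw": 0}
    - {"travel": [0.65, -0.8, 0], "dr": [0, 0, 0], "claw": 0}
    - {"travel": [0.8, -0.9, 0], "dr": [0, 0, 0], "claw": 0}
    - {"travel": [0.95, -1.0, 0], "dr": [0, 0, 0], "claw": 0}
    - {"travel": [1.0, -1.05, 0], "dr": [0, 0, 0], "claw": 0}
    - {"travel": [1.0, -1.05, 0], "dr": [0, 0, 0], "claw": 0}
    - {"travel": [1.0, -1.05, 0], "dr": [0, 0, 0], "claw": 0}

```text
time_s: 7.68
tool_pos: [0.5746, -0.0587, 0.1185]
tool_rot: [-180.0, -0.0, 111.4]
force: [0.1, -1.5, -1.2]
grip_width: 0.0004
```

```bash
cat > m.py <<'E'
from h import *
import sys
c=env.calibration('wrist');im=env.read_camera('wrist');cv2.imwrite(f'pics/w{sys.argv[1]}.png',im)
H,S,V=cv2.split(cv2.cvtColor(im,cv2.COLOR_BGR2HSV))
for n,m,z in(('yel',(H>18)&(H<35)&(S>150)&(V>100),.094),('blue',(H>100)&(H<130)&(S>120)&(V>40),.145)):
    for s,ce in blobs(m,60):
        w=cast(c,ce,z)[0];d=w[:2]-O;print(n,s,ce,w[:2].round(4),np.hypot(*d).round(4),np.degrees(np.arctan2(d[1],d[0])).round(1))
o=env.get_obs();d=o['tool_pos'][:2]-O;print('finger',np.hypot(*d),np.degrees(np.arctan2(d[1],d[0])))
plan(-138+10,3,5)
E
python3 m.py 5
```

```text
yel [194, 189, 36, 25, 701] [208.9, 201.2] [ 0.5244 -0.0493] 0.0916 -158.3
blue [254, 201, 47, 67, 2359] [278.3, 234.2] [ 0.5622 -0.0361] 0.0515 -156.5
finger 0.055456991157496714 -128.8312020892447
7.7333 [ 0.57472691 -0.05870081  0.11845766] 111.40323140768469 [ 1.23849536 -1.78791021 -0.81933034]
-131: 0.2, -0.1, 0.1
-134: 0.4, -0.2, 0.1
-137: 0.7, -0.3, 0.1
-140: 1.0, -0.5, 0.1
-143: 1.3, -0.5, 0.1
```

View pics/w5.png

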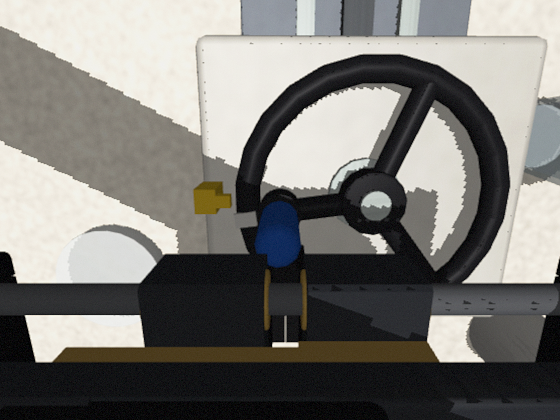

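The wrist view shows the pointer tip at (231,201), the white mark in the rim around (246,220), the hub cap (376,206), and the handle foot (279,203). A small turn remains. I'll cast these points.

Run:
```python
from h import *
c=env.calibration('wrist');im=cv2.imread('pics/w5.png')
hub=cast(c,(376,206),.104)[0][:2];print(hub)
V=im.min(2);m=np.zeros_like(V,bool);m[208:235,236:262]=V[208:235,236:262]>120
for s,ce in blobs(m,10):print(s,ce)
for n,uv,z in(('tip',(231,201),.095),('mark',(247,220),.098),('foot',(279,203),.10),('htop',(278,250),.149)):
    w=cast(c,uv,z)[0][:2]
    for q in(O,hub):d=w-q;print(n,np.hypot(*d).round(4),np.degrees(np.arctan2(d[1],d[0])).round(1))
```

```text
[ 0.60970415 -0.01607063]
tip 0.0789 -158.5
tip 0.0789 -159.0
mark 0.0707 -150.2
mark 0.0706 -150.7
foot 0.052 -158.6
foot 0.0519 -159.3
htop 0.0521 -150.4
htop 0.052 -151.0
```

Mark and handle top agree at about −150.3°, against the pointer at −158.5°. That leaves about 8°. I'll push 6° and measure again.

send_rows:
  series:
    - {"travel": [0.2, -0.1, 0], "dr": [0, 0, 0], "claw": 0}
    - {"travel": [0.3, -0.15, 0], "dr": [0, 0, 0], "claw": 0}
    - {"travel": [0.4, -0.2, 0], "dr": [0, 0, 0], "claw": 0}
    - {"travel": [0.5, -0.25, 0], "dr": [0, 0, 0], "claw": 0}
    - {"travel": [0.5, -0.25, 0], "dr": [0, 0, 0], "claw": 0}
    - {"travel": [0.5, -0.25, 0], "dr": [0, 0, 0], "claw": 0}
    - {"travel": [0.5, -0.25, 0], "dr": [0, 0, 0], "claw": 0}

```text
time_s: 8.32
tool_pos: [0.5706, -0.0551, 0.1185]
tool_rot: [-180.0, -0.0, 111.4]
force: [-0.7, -1.8, 0.2]
grip_width: 0.0005
```

```bash
python3 m.py 6; python3 -c "
import cv2;cv2.imwrite('pics/w6c.png',cv2.resize(cv2.imread('pics/w6.png')[140:290,170:370],None,fx=4,fy=4))"
```

```text
yel [199, 198, 36, 24, 682] [214.0, 209.5] [ 0.5246 -0.0493] 0.0914 -158.3
blue [260, 203, 45, 66, 2407] [282.5, 236.1] [ 0.5601 -0.0326] 0.0522 -160.9
finger 0.05543942606695376 -134.4722772543198
8.3667 [ 0.57066113 -0.05506099  0.11852901] 111.4004786423335 [ 0.02586888 -1.48601252  0.27345574]
-131: -0.3, 0.1, 0.1
-134: -0.0, 0.0, 0.1
-137: 0.2, -0.1, 0.1
-140: 0.5, -0.2, 0.1
-143: 0.8, -0.3, 0.1
```

View pics/w6c.png

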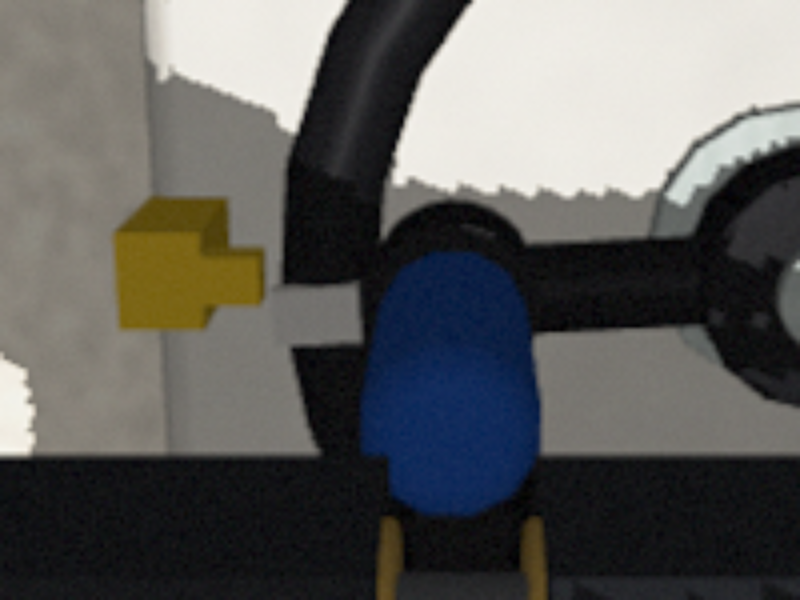

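Run:
```python
from h import *
c=env.calibration('wrist')
for n,uv,z in(('tip',(170+263/4,140+277/4),.095),('mark',(170+322/4,140+315/4),.098),('htop',(170+452/4,140+440/4),.149)):
    w=cast(c,uv,z)[0][:2]
    d=w-O;print(n,np.hypot(*d).round(4),np.degrees(np.arctan2(d[1],d[0])).round(1))
```

```text
tip 0.0789 -158.5
mark 0.0706 -154.7
htop 0.052 -155.7
```

About 3.5° remain, with the mark and the handle top agreeing within 1°.

send_rows:
  series:
    - {"travel": [0.1, -0.04, 0], "dr": [0, 0, 0], "claw": 0}
    - {"travel": [0.2, -0.08, 0], "dr": [0, 0, 0], "claw": 0}
    - {"travel": [0.28, -0.11, 0], "dr": [0, 0, 0], "claw": 0}
    - {"travel": [0.34, -0.14, 0], "dr": [0, 0, 0], "claw": 0}
    - {"travel": [0.34, -0.14, 0], "dr": [0, 0, 0], "claw": 0}
    - {"travel": [0.34, -0.14, 0], "dr": [0, 0, 0], "claw": 0}
    - {"travel": [0.34, -0.14, 0], "dr": [0, 0, 0], "claw": 0}

```text
time_s: 8.95
tool_pos: [0.5683, -0.0522, 0.1186]
tool_rot: [180.0, -0.0, 111.4]
force: [0.1, -1.5, -0.4]
grip_width: 0.0008
```

```bash
python3 m.py 7; python3 -c "
import cv2;cv2.imwrite('pics/w7c.png',cv2.resize(cv2.imread('pics/w7.png')[140:290,170:370],None,fx=4,fy=4))"
```

```text
yel [201, 204, 36, 24, 677] [216.3, 215.4] [ 0.5246 -0.0493] 0.0914 -158.3
blue [262, 203, 46, 68, 2405] [284.7, 237.0] [ 0.5588 -0.0299] 0.0527 -164.2
finger 0.055226276303357025 -138.27483115985237
9.0 [ 0.5682821  -0.05225631  0.11855827] 111.40571434699747 [ 1.15885397 -0.98333399 -0.17409393]
-131: -0.7, 0.3, 0.1
-134: -0.4, 0.1, 0.1
-137: -0.1, 0.0, 0.1
-140: 0.1, -0.1, 0.1
-143: 0.4, -0.2, 0.1
```

View pics/w7c.png

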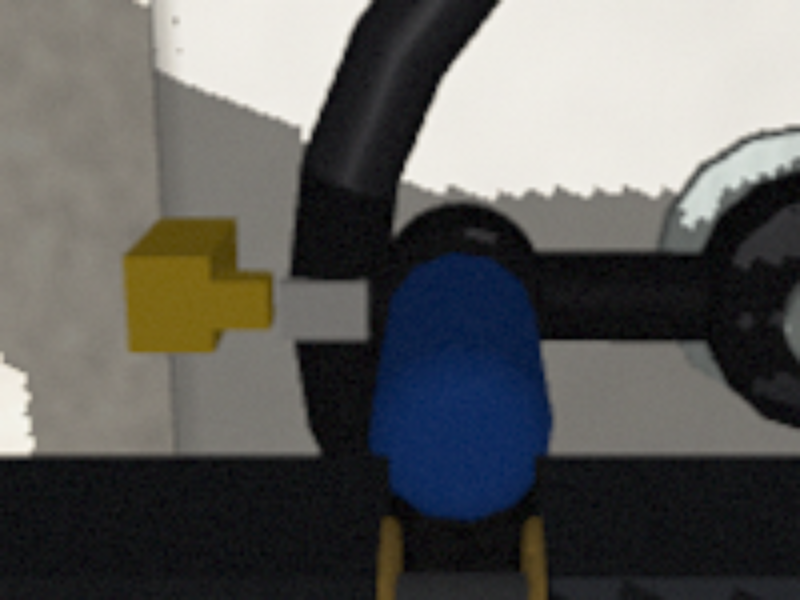

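Run:
```python
from h import *
c=env.calibration('wrist')
for n,uv,z in(('tip',(170+272/4,140+300/4),.095),('mark',(170+330/4,140+310/4),.098),('htop',(170+461/4,140+440/4),.149)):
    w=cast(c,uv,z)[0][:2]
    d=w-O;print(n,np.hypot(*d).round(4),np.degrees(np.arctan2(d[1],d[0])).round(1))
```

```text
tip 0.0789 -158.6
mark 0.0705 -158.1
htop 0.0522 -159.5
```

The mark (−158.1°) and handle top (−159.5°) straddle the pointer (−158.6°), so the turn is complete. I'll back off away from the handle, then lift.

send_rows:
  series:
    - {"travel": [-0.5, 0, 0], "dr": [0, 0, 0], "claw": 0}
    - {"travel": [-1.5, 0, 0], "dr": [0, 0, 0], "claw": 0}
    - {"travel": [-2.5, 0, 0], "dr": [0, 0, 0], "claw": 0}
    - {"travel": [-3, 0, -1], "dr": [0, 0, 0], "claw": 0}
    - {"travel": [-3, 0, -4], "dr": [0, 0, 0], "claw": 0}
    - {"travel": [-3, 0, -7], "dr": [0, 0, 0], "claw": 0}
    - {"travel": [-4, 0, -10], "dr": [0, 0, 0], "claw": 0}
    - {"travel": [-7, 0, -12], "dr": [0, 0, 0], "claw": 0}
    - {"travel": [-10, 0, -13], "dr": [0, 0, 0], "claw": 0}
    - {"travel": [-13, 0, -13], "dr": [0, 0, 0], "claw": 0}
    - {"travel": [-16, 0, -13], "dr": [0, 0, 0], "claw": 0}
    - {"travel": [-16, 0, -13], "dr": [0, 0, 0], "claw": 0}

```text
time_s: 10.0
tool_pos: [0.6264, -0.2099, 0.2493]
tool_rot: [-179.9, 0.3, 110.9]
force: [-1.9, -1.1, -0.5]
grip_width: 0.0003
```

send_rows:
  series:
    - {"travel": [-3, 0, 0], "dr": [0, 0, 0], "claw": 0}
    - {"travel": [-6, 0, 0], "dr": [0, 0, 0], "claw": 0}
    - {"travel": [-9, 0, 0], "dr": [0, 0, 0], "claw": 0}
    - {"travel": [-9, 0, 0], "dr": [0, 0, 0], "claw": 0}
    - {"travel": [-9, 0, 0], "dr": [0, 0, 0], "claw": 0}
    - {"travel": [-9, 0, 0], "dr": [0, 0, 0], "claw": 0}

```text
time_s: 10.5
tool_pos: [0.6594, -0.2849, 0.2487]
tool_rot: [180.0, -0.0, 111.4]
force: [0.4, 0.4, 1.0]
grip_width: 0.0009
```

Run:
```python
from h import *
c=env.calibration('top');im=env.read_camera('top')
cv2.imwrite('pics/end.png',cv2.resize(im[120:280,170:390],None,fx=3.6,fy=3.6))
H,S,V=cv2.split(cv2.cvtColor(im,cv2.COLOR_BGR2HSV))
for s,ce in blobs(((H>100)&(H<130)&(S>120))[205:225,285:305]):
    p=np.array(ce)+[285,205];d=cast(c,p+[.5,.5],.14)[0][:2]-O;print(p,np.hypot(*d),np.degrees(np.arctan2(d[1],d[0])))
print(env.get_obs()['time_s'],env.get_obs()['tool_pos'])
```

```text
[294.4 216.6] 0.0524358407948746 -158.90642805089612
10.55 [ 0.65966281 -0.28403858  0.2488657 ]
```

View pics/end.png

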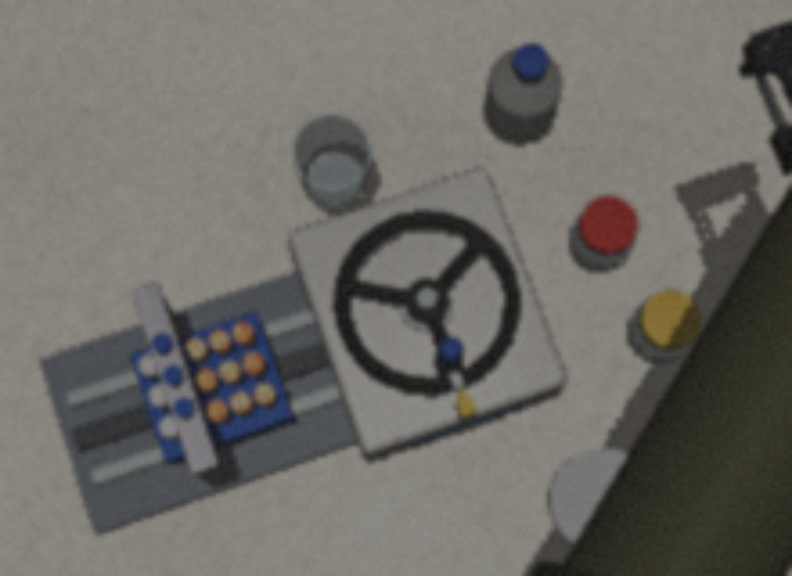

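The top view shows the handle (450,350), white mark (458,380) and pointer (465,403) in line. The rack has moved one row through the bridge, and the hand is clear. The handle is at (294.4, 216.6) px, against (294.5, 216.5) at the start, so I'm handing in.

```bash
python3 -c "
from cell import env
print(env.sign_off())"
```

```text
the job is handed in; nothing more can be done
None
```

I pushed the hand wheel clockwise through one full turn with the closed fingers behind the blue handle, then backed off and lifted clear. The job was handed in at about 10.6 s.

- **Wheel position:** In the last wrist view, the white mark measured −158.1° and the handle top −159.5°, against the pointer at −158.6°. In the final top view the handle was within about 0.1 pixel of where it started.
- **Rack and bystanders:** The rack has visibly moved on by about one row. The pots, bottle and beaker look unmoved. The arm partly hides the dish in the final picture, and the tip box and tray were outside it, but the hand was never near any of them at bench height.
- **Forces:** The readings I took after each move stayed around 2 N, and none of the checks failed.
- **Disagreement:** The mark and the handle top differed by about 1.4°, one on each side of the pointer.

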